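# Put the hand tools back on their outline tiles

### The job

Tidy the bench: four dark tiles each carry a painted yellow outline, one each for the pliers, the wrench, the carpenter's pencil and the bundle of dowels. Lay each of these four things flat on the tile with its own outline, covering the outline (centred and along it; either end may point away), and let go of all of them.

Things in the scene. Friction and masses are not known exactly. Their poses are not given: they have to be found in the camera images.
- pliers_mid (a point): Combination pliers with bright red handles, lying flat, 49 x 162 x 13 mm, 0.22 kg. The point is the middle of the tool, half-way up (6.5 mm over what it lies on). y runs along the tool (jaws at -y, handles at +y), x across it, z up. Here at the middle the solid body is about 38 mm wide across x; grip it across x.
- wrench_mid (a point): Steel double open-ended wrench lying flat, 160 mm long, 8 mm thick, 0.11 kg, ends 36 and 32 mm wide, shank 16 mm wide in x. The point is the middle of the shank, half-way up (4 mm over what it lies on). y runs along it (larger end at -y), x across, z up; grip the shank across x.
- pencil_mid (a point): Flat red carpenter's pencil lying on its broad side, 14 x 175 x 8 mm, 12 g. The point is its middle, half-way up (4 mm over what it lies on). y runs along it (pointed end at -y), x across (14 mm), z up; grip it across x. All four tools start loose and flat on the bench (z = 0), mixed among the tiles.
- dowels_mid (a point): Bundle of five 10 mm wooden dowels held by a band, one rigid piece, three dowels below and two above, 31 x 166 x 20 mm, 0.09 kg. The point is its middle, half-way up (10 mm over what it lies on). y runs along it, x across (31 mm at the bottom), z up; grip it across x, low down.
- pliers_outline (a point): Dark thin flat tile 60 x 190 mm, 2 mm thick, fixed to the bench, with a yellow outline of the pliers on top (a filled yellow shape: two handles, head, jaws). The point is the centre of its top face, 2 mm above the bench, which is the middle of the outline. y runs along the outline and the tile, x across, z up.
- wrench_outline (a point): The same kind of tile (60 x 190 x 2 mm, fixed) with the yellow outline of the wrench (a bar with a forked round end at either side). The point is the centre of the top face, the middle of the outline; y along it, z up.
- pencil_outline (a point): The same kind of tile (60 x 190 x 2 mm, fixed) with the yellow outline of the pencil (narrow, 14 mm, pointed at one end). The point is the centre of the top face, the middle of the outline; y along it, z up.
- dowels_outline (a point): The same kind of tile (60 x 190 x 2 mm, fixed) with the yellow outline of the dowel bundle (plain bar 32 mm wide, stepped ends). The point is the centre of the top face, the middle of the outline; y along it, z up. All else on the bench is fixed; boxes, a can, a bottle and a glue pot stand up to 0.2 m high along the far side: carry above them.

How it is judged:
At the end, for the whole second after the job is handed in: Pliers, wrench, pencil and dowel bundle each lie flat on the tile with their own outline: middle within 12 mm of the outline's middle, long axis within 0.2 rad (11 degrees) of the outline's, either way round; resting on the tile (height within -3/+4 mm, tilt under 0.1 rad), released and at rest (horizontal distance between pliers_mid and pliers_outline below 0.012 m and angle between the y axis of pliers_mid and the y axis of pliers_outline, either way round below 0.2 rad and z of pliers_mid in the frame of pliers_outline between 0.0035 and 0.0105 m and angle between each of pliers_mid, wrench_mid, pencil_mid, dowels_mid's own z axis and vertical below 0.1 rad and horizontal distance between wrench_mid and wrench_outline below 0.012 m and angle between the y axis of wrench_mid and the y axis of wrench_outline, either way round below 0.2 rad and z of wrench_mid in the frame of wrench_outline between 0.001 and 0.008 m and horizontal distance between pencil_mid and pencil_outline below 0.012 m and angle between the y axis of pencil_mid and the y axis of pencil_outline, either way round below 0.2 rad and z of pencil_mid in the frame of pencil_outline between 0.001 and 0.008 m and horizontal distance between dowels_mid and dowels_outline below 0.012 m and angle between the y axis of dowels_mid and the y axis of dowels_outline, either way round below 0.2 rad and z of dowels_mid in the frame of dowels_outline between 0.007 and 0.014 m); the robot touches nothing.
It also fails if it takes over 112 s, if anything falls off the work surface, if the arm or the gripper's body presses on something with over 40 N, if the wrist force passes 120 N, or if a joint passes its speed limit or range.

### The arm

A 7-joint arm with a two-finger parallel gripper is mounted at the origin on a cart in front of the work surface, level with it; the furniture and walls round the work are solid. World frame = base frame: x ahead of the robot, y to its left, z up, the work surface at z = 0. Lengths are in m, angles in rad, forces in N, time in s.
With the tool pointing down it reaches from about 0.4 to 0.875 m from the base axis. Payload 19.3 kg.
Tool frame: the origin (TCP) lies on the centre line of the jaws, within the pads' length; the fingertips stand 11 mm ahead of it and the grasp point (between the pads) lies 8 mm behind it; x points along the fingers, z is the direction in which the jaws open and shut, and the axes are right-handed (so a half turn about x gives the same grasp; the last joint's range is limited). The gripper opens to 85 mm and grips with 20 to 120 N. Pads are 22 mm wide; open, the fingers measure 114 mm over their backs; the gripper's body (76 mm by 85 mm) begins 54 mm behind the grasp point. The pads swing forward as they close: fully open they stand 13 mm farther back than shut.
Start: joints at [1.147, 0.521, -0.036, 1.599, 0.021, 1.021, -0.113], TCP at [0.217, -0.586, 0.242] pointing down, gripper open.
Joint ranges: [-2.91, 2.91], [-0.3, 2.13], [-1.5, 1.42], [0.17, 2.43], [-1.26, 4.41], [0.16, 1.93], [-2.52, 2.52]. Speed limits (rad/s): [1.89, 1.89, 2.39, 2.39, 3.01, 3.01, 3.01].

### API

Orientations are given as a unit quaternion [x, y, z, w].
In Python, from rig import sensors, read_camera, job gives the robot as it stands.
- The arm moves only by the tool drive_tool, never from a script. Its argument "targets" is one flat list of numbers, 7 for each row, row after row: the opening, from 0 (shut) to 1 (fully open), then the shift along the tool's x, y, z in mm, then the turn, a rotation vector about the tool's x, y, z in degrees. A call has 1 to 20 rows; each row shifts and turns the commanded pose from where the row before left it, along the tool's axes as they then stand; what a row does not reach is not made up. A row lasts 1/10 s, in which the tool goes at most 50 mm and 8.59 degrees, less where a joint would pass 70% of its speed; a pose out of reach is approached as far as the arm can. A call with a gripper value outside its range is refused whole. The fingers move at their own pace and stop on an object; "newtons" is the grip in N (left out, the last holds). Time passes only in rows, so rows that do not move let the fingers close. It gives the time, the measured TCP pose, the force and the opening at its end, in the units of the state.
- sensors.get_state(): the state, without advancing time (a new reading comes with each control period).
- read_camera(name): name is "side" or "top"; returns a dict with "img" (384x512x3 uint8, red, green, blue), "range_z" (384x512 float32, m along the optical axis (not along the pixel's ray), 0 where there is no reading), "mtx" (3x3 intrinsics, pixels), "dist" ([k1, k2, p1, p2, k3] as OpenCV has them; the pictures are not rectified), "world_from_camera" (4x4, takes a point from camera to world coordinates). Camera axes: x right, y down, z forward; pixel columns grow to the right and rows downward; lengths in m; the calibration is good to about 2 mm. A picture is of the moment at which its call begins.
- job.job_done(): hands the job in, once; it reports no verdict.
The state is a dict: "t": time; "joint_positions": joint angles; "dq": joint speeds; "joint_torque": joint torques, N m; "eef_pos": TCP position; "tool_rot": TCP orientation; "ft_force": force on the tool from outside, world axes, zero at the start; "ft_torque": the same for the moment, N m; "gripper_width": opening from 0.0 (shut) to 1.0 (fully open).
Only numpy, scipy, OpenCV 4.12 (cv2) and the standard library are available. Lean on these libraries where they do the work, as an engineer would, in place of code of your own. Each camera call takes 0.05 s, during which the arm holds its last target.

## Working session

There is one attempt and no reset: what is moved stays moved. The work goes in short steps, Python scripts to look and compute and a tool call to move; the robot and the scene stay as the last step left them, time stands still between calls to the robot, and variables do not carry over. Pictures are saved under pics/ and viewed, and the job is handed in when it is done.

Besides the shell and the picture viewer there is one more tool, called after "Emit:" as name(argument=value, ...), one argument or row to a line, values as JSON. drive_tool: Moves the arm, as the interface text tells. Its arguments: {"type":"object","properties":{"targets":{"type":"array","items":{"type":"number"}},"newtons":{"type":"number"}},"required":["targets"]}

```bash
mkdir -p pics; ls
python3 - <<'E'
from rig import sensors, read_camera
import cv2,numpy as np
s=sensors.get_state();print(s)
for n in ("top","side"):
    d=read_camera(n);cv2.imwrite(f"pics/{n}0.png",d["img"][:,:,::-1]);np.savez(f"pics/{n}0.npz",**d)
    print(d["mtx"],d["dist"],d["world_from_camera"])
E
```

```text
pics
{'t': 0.0, 'joint_positions': array([ 1.14682856,  0.52202456, -0.03635304,  1.60000824,  0.0211966 ,
        1.02107266, -0.11277216]), 'dq': array([-8.09179677e-04,  1.11226003e-03, -2.62633207e-05, -2.99025231e-04,
        1.01390491e-04,  7.05792209e-04,  7.53883015e-05]), 'joint_torque': array([-5.04782438e-04, -9.27105832e+01,  1.98007688e+00, -3.69933486e+01,
        1.78990024e-02,  8.15239531e-03, -4.40112262e-05]), 'eef_pos': array([ 0.21639184, -0.58600184,  0.24171877]), 'tool_rot': array([ 0.40441479,  0.58052717, -0.40399671,  0.57984786]), 'ft_force': array([ 0.04657385, -0.84674783, -0.24815894]), 'ft_torque': array([0.01971228, 0.02335183, 0.00707796]), 'gripper_width': 1.001571549283406}
[[443.33169762   0.         254.79684116]
 [  0.         443.33169762 194.91315219]
 [  0.           0.           1.        ]] [-0.0526835  0.         0.         0.         0.       ] [[-0.00725118 -0.98942533  0.14486179  0.34084504]
 [-0.99972806  0.01038379  0.02088044 -0.22297421]
 [-0.02216385 -0.14467099 -0.98923156  1.07480783]
 [ 0.          0.          0.          1.        ]]
[[360.79072807   0.         261.73707187]
 [  0.         360.79072807 194.09517182]
 [  0.           0.           1.        ]] [0.01193957 0.         0.         0.         0.        ] [[-0.99982577  0.01523761  0.01078125  0.47764948]
 [ 0.00212123  0.66659797 -0.74541442  0.43475927]
 [-0.0185451  -0.74526168 -0.66651415  0.60241064]
 [ 0.          0.          0.          1.        ]]
```

View pics/top0.png

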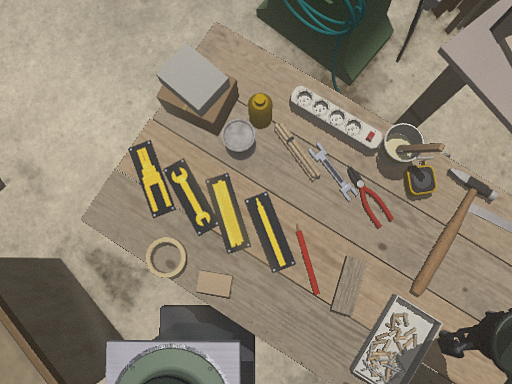

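View pics/side0.png

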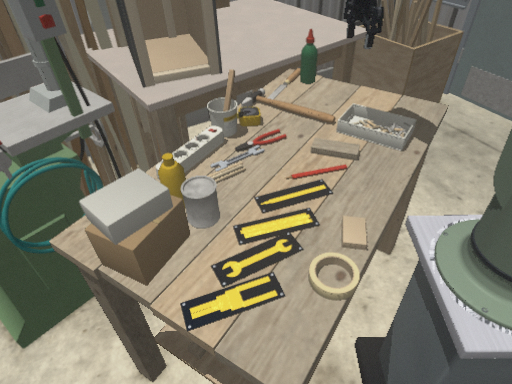

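The top view shows four tiles at about (152,178) pliers, (190,197) wrench, (228,212) dowels and (269,232) pencil. The tools are the dowels (297,150), wrench (332,171), pliers (372,198) and pencil (307,260). I'll measure these next.

```bash
cat > h.py <<'E'
import numpy as np,cv2
def load(n): return dict(np.load(f"pics/{n}.npz"))
def cast(d,uv,z):
    uv=np.asarray(uv,float).reshape(-1,1,2)
    p=cv2.undistortPoints(uv,d["mtx"],d["dist"])[:,0]
    T=d["world_from_camera"];r=np.c_[p,np.ones(len(p))]@T[:3,:3].T;o=T[:3,3]
    return o+r*((z-o[2])/r[:,2])[:,None]
def cloud(d):
    v,u=np.mgrid[:384,:512];uv=np.c_[u.ravel(),v.ravel()].astype(float)
    p=cv2.undistortPoints(uv.reshape(-1,1,2),d["mtx"],d["dist"])[:,0]
    z=d["range_z"].ravel();T=d["world_from_camera"]
    return ((np.c_[p,np.ones(len(p))]*z[:,None])@T[:3,:3].T+T[:3,3]).reshape(384,512,3)
E
python3 - <<'E'
from h import *
d=load("top0");img=d["img"][:,:,::-1]
C=cloud(d);Z=C[:,:,2]
print("bench z med",np.median(Z[190:200,255:262]), np.median(Z[275:290,260:280]))
cv2.imwrite("pics/z1.png",cv2.resize(np.clip(Z*8000*1+60,0,255).astype(np.uint8)[100:310,130:420],None,fx=2.7,fy=2.7,interpolation=0))
cv2.imwrite("pics/crop1.png",cv2.resize(img[100:310,130:420],None,fx=2.7,fy=2.7,interpolation=cv2.INTER_CUBIC))
hsv=cv2.cvtColor(d["img"],cv2.COLOR_RGB2HSV)
def comps(m,amin,z,name):
    n,l,st,c=cv2.connectedComponentsWithStats(m.astype(np.uint8))
    for i in range(1,n):
        if st[i,4]<amin: continue
        v,u=np.where(l==i);P=cast(d,np.c_[u,v],z)[:,:2]
        r=cv2.minAreaRect((P*1000).astype(np.float32));b=cv2.boxPoints(r)
        e=[b[1]-b[0],b[2]-b[1]];L=max(e,key=np.linalg.norm)
        print(name,st[i],"rect c",np.round(r[0],1),"size",np.round(r[1],1),"ang",round(np.degrees(np.arctan2(L[1],L[0])),1),"cent",np.round(P.mean(0)*1000,1))
H,S,V=hsv[...,0],hsv[...,1],hsv[...,2]
roi=np.zeros((384,512),bool);roi[100:310,100:420]=1
yel=(H>20)&(H<35)&(S>170)&(V>120)&roi
comps(yel,150,.002,"yel")
dark=(V<75)&roi
comps(cv2.morphologyEx((dark|yel).astype(np.uint8),cv2.MORPH_OPEN,np.ones((3,3))),500,.002,"tile")
red=((H<6)|(H>174))&(S>170)&(V>90)&roi
comps(red,60,.006,"red")
E
```

```text
bench z med 0.0028248749122192773 0.0007369810762033469
yel [137 148  24  63 446] rect c [542.6  56. ] size [159.9  42.3] ang 17.4 cent [547.6  62.5]
yel [181 181  22  33 200] rect c [492.  -44.5] size [91.1 14.5] ang 28.9 cent [494.2 -43.5]
yel [258 203  27  63 297] rect c [ 403.1 -236.7] size [158.4  12.5] ang 20.8 cent [ 398.3 -238.7]
tile [130 143  30  43 653] rect c [579.8  70.8] size [107.1  58.1] ang 21.5 cent [581.9  71.5]
tile [166 164  49  69 912] rect c [493.3 -38.7] size [189.3  49.2] ang 29.2 cent [484.8 -38.2]
tile [ 247  194   46   73 1291] rect c [ 408.4 -235.3] size [187.6  58.1] ang 20.7 cent [ 414.3 -235.7]
red [297 231  22  64 271] rect c [ 334.9 -324.4] size [153.   12.2] ang 15.1 cent [ 337.6 -323.8]
```

Run:
```python
from h import *
d=load("side0");img=d["img"][:,:,::-1]
cv2.imwrite("pics/crop2.png",cv2.resize(img[120:330,150:380],None,fx=2.8,fy=2.8,interpolation=cv2.INTER_CUBIC))
```

```text
(no output)
```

View pics/crop1.png

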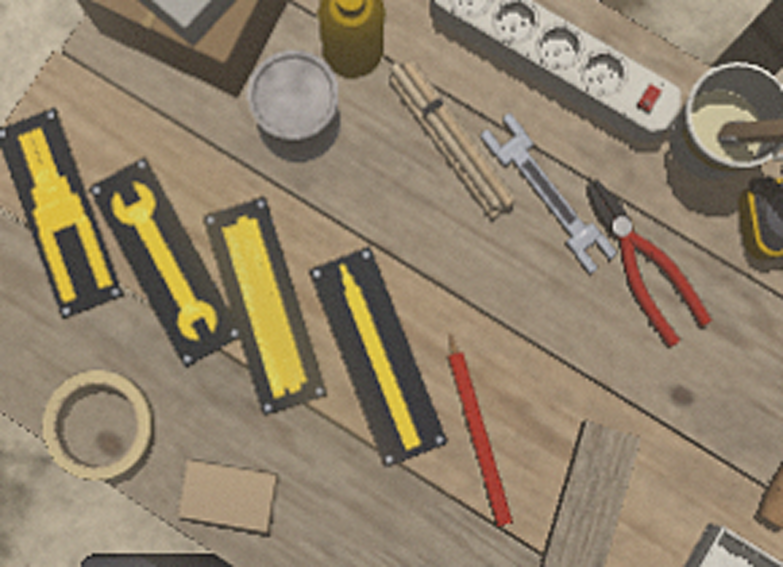

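View pics/z1.png

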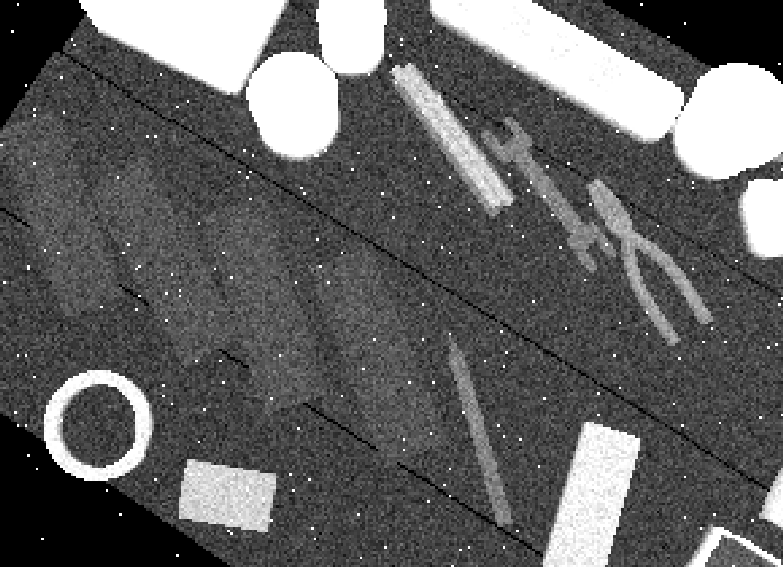

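Run:
```python
from h import *
d=load("top0")
q=dict(pliers=[(3,130),(52,116),(118,293),(66,311)],wrench=[(97,190),(142,165),(235,333),(189,358)],dowels=[(210,219),(263,205),(319,391),(268,408)],pencil=[(316,272),(368,256),(440,440),(389,460)])
for k,v in q.items():
    P=cast(d,(np.array(v)+.5)/2.7-.5+[130,100],.002)[:,:2]*1000
    a=(P[0]+P[1]-P[2]-P[3]);print(k,"tile c",P.mean(0).round(1),"ang",np.degrees(np.arctan2(a[1],a[0])).round(1),"len",np.linalg.norm(a)/2,"w",np.linalg.norm(P[0]-P[1]))
hsv=cv2.cvtColor(d["img"],cv2.COLOR_RGB2HSV)
C=cloud(d);Z=cv2.medianBlur(C[:,:,2].astype(np.float32),3)
def comps(m,dd,zt,roi):
    x0,y0,x1,y1=roi
    M=np.zeros((384,512),np.uint8);M[y0:y1,x0:x1]=m[y0:y1,x0:x1]
    n,l,st,c=cv2.connectedComponentsWithStats(M)
    for i in range(1,n):
        if st[i,4]<60: continue
        v,u=np.where(l==i);P=cast(dd,np.c_[u,v],zt)[:,:2]*1000
        r=cv2.minAreaRect(P.astype(np.float32));b=cv2.boxPoints(r)
        L=max([b[1]-b[0],b[2]-b[1]],key=np.linalg.norm)
        w,V=np.linalg.eigh(np.cov(P.T));a=V[:,1]*np.sign(V[0,1])
        print(st[i],"c",np.round(r[0],1),"size",np.round(r[1],1),"ang",round(np.degrees(np.arctan2(L[1],L[0])),1),"cent",P.mean(0).round(1),"pca",np.degrees(np.arctan2(a[1],a[0])).round(1),"zmed",np.median(Z[v,u]).round(4),"box",b.round(0).tolist())
print("dowels lo/hi");comps(Z>.0065,d,.01,(272,118,322,184));comps(Z>.0145,d,.018,(272,118,322,184))
print("wrench/pliers");comps(Z>.005,d,.008,(300,135,410,235))
print("pliers");comps(Z>.0075,d,.012,(340,160,410,235))
print("pencil");comps(Z>.0045,d,.008,(290,218,325,300))
v,u=np.where(np.zeros((2,2)))
```

```text
pliers tile c [543.1  55.3] ang 21.0 len 179.95983748765656 w 47.48458245469386
wrench tile c [496.5 -43.2] ang 29.2 len 177.8922735024766 w 47.22265275389358
dowels tile c [ 455.3 -134. ] ang 16.9 len 178.2299057517234 w 50.03710577836511
pencil tile c [ 408.1 -235.6] ang 20.6 len 178.40618763794205 w 49.26151016163883
dowels lo/hi
[275 123  46  57 759] c [ 608.3 -303.2] size [164.3  29.8] ang 34.6 cent [ 605.8 -305. ] pca 34.9 zmed 0.0179 box [[532.0, -338.0], [549.0, -362.0], [684.0, -269.0], [667.0, -244.0]]
[308 143  14  18 109] c [ 600.7 -355.4] size [41.1 32.6] ang 31.8 cent [ 600.4 -352.7] pca 6.0 zmed 0.0086 box [[575.0, -352.0], [592.0, -380.0], [627.0, -358.0], [610.0, -331.0]]
[275 124  45  52 505] c [ 607.4 -304.2] size [163.1  21.4] ang 35.1 cent [ 606.6 -304.6] pca 35.4 zmed 0.0189 box [[534.0, -342.0], [547.0, -360.0], [680.0, -266.0], [668.0, -249.0]]
wrench/pliers
[ 337  135   73   33 1373] c [ 603.6 -494.3] size [178.9  81. ] ang 89.4 cent [ 614.3 -518.9] pca 75.5 zmed 0.0382 box [[562.0, -583.0], [643.0, -584.0], [645.0, -405.0], [564.0, -405.0]]
[308 143  50  58 
[... 933 characters left out ...]
471.8] size [161.   48.3] ang 31.4 cent [ 490.8 -474.6] pca 31.4 zmed 0.0123 box [[413.0, -493.0], [438.0, -534.0], [576.0, -450.0], [551.0, -409.0]]
[403 166   7  29 135] c [ 529.8 -568.6] size [14.7 69.3] ang -3.4 cent [ 530.9 -570.7] pca -1.2 zmed 0.0277 box [[495.0, -574.0], [564.0, -578.0], [565.0, -563.0], [496.0, -559.0]]
[340 176  17  24 162] c [ 513.  -419.9] size [56.4 31.5] ang 43.3 cent [ 512.  -422.1] pca 31.6 zmed 0.009 box [[482.0, -428.0], [503.0, -451.0], [544.0, -412.0], [523.0, -389.0]]
pencil
[296 225  24  69 412] c [ 342.  -322.2] size [168.2  15.3] ang 15.5 cent [ 338.5 -323.2] pca 15.3 zmed 0.0085 box [[259.0, -337.0], [263.0, -352.0], [425.0, -307.0], [421.0, -292.0]]
```

View pics/crop2.png

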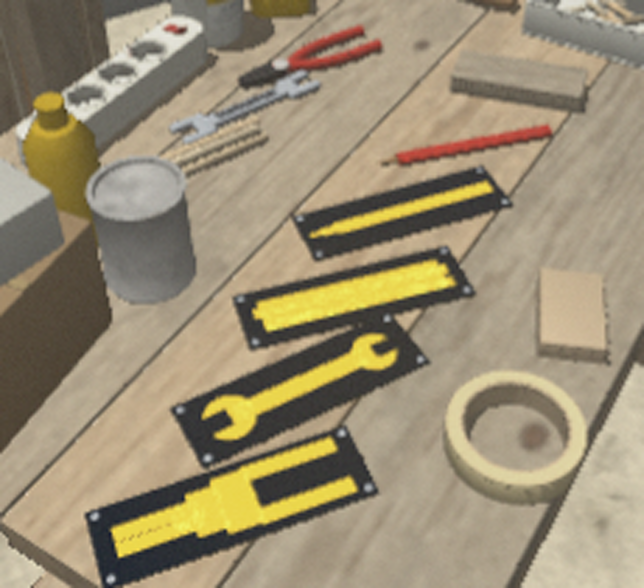

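```bash
cat > plan.py <<'E'
import sys,numpy as np
from scipy.spatial.transform import Rotation as R
from rig import sensors
# args: x y z(mm) axis angle deg (world) [flip]
g=np.array([float(a) for a in sys.argv[1:4]]);ang=float(sys.argv[4]);flip=len(sys.argv)>5
s=sensors.get_state();r=R.from_quat(s["tool_rot"]);p=s["eef_pos"]*1000
def goal(a):
    y=np.array([np.cos(np.radians(a)),np.sin(np.radians(a)),0]);x=np.array([0,0,-1.]);return R.from_matrix(np.c_[x,y,np.cross(x,y)])
c=[goal(ang),goal(ang+180)];c.sort(key=lambda q:(r.inv()*q).magnitude())
G=c[1 if flip else 0]
print("t",round(s["t"],2),"pos",p.round(1),"yaw(y)",np.degrees(np.arctan2(*r.as_matrix()[[1,0],1])).round(1),"F",s["ft_force"].round(1),"open",round(s["gripper_width"],3),"q",s["joint_positions"].round(2))
print("rotvec deg",(r.inv()*G).as_rotvec(degrees=True).round(2),"then shift in goal tool axes",G.inv().apply(g-p).round(1),"dist",np.linalg.norm(g-p).round(1))
E
# dowels pick point, offset 8 along +axis
python3 plan.py 614 -299 250 35
python3 - <<'E'
from h import *
d=load("top0");C=cloud(d)
for n,(a,b,c,e) in dict(can=(222,118,256,160),bottle=(246,92,274,128),box=(155,45,240,132),strip=(288,84,384,155),pot=(380,122,430,165)).items():
    P=C[b:e,a:c].reshape(-1,3);P=P[P[:,2]>.02];print(n,np.percentile(P,[2,98],axis=0).round(3).tolist())
E
```

```text
t 0.1 pos [ 216.4 -586.   241.8] yaw(y) 20.3 F [-0.6  0.3 -0.4] open 1.001 q [ 1.15  0.52 -0.04  1.6   0.02  1.02 -0.11]
rotvec deg [-14.73  -0.06  -0.  ] then shift in goal tool axes [ -8.2 490.3  -7.1] dist 490.5
can [[0.588, -0.202, 0.024], [0.675, -0.128, 0.098]]
bottle [[0.644, -0.241, 0.027], [0.713, -0.186, 0.143]]
box [[0.641, -0.159, 0.032], [0.797, 0.009, 0.166]]
strip [[0.595, -0.503, 0.021], [0.75, -0.289, 0.051]]
pot [[0.561, -0.584, 0.03], [0.645, -0.501, 0.139]]
```

Emit:
drive_tool(
  targets=[0.65,0,0,0,-7.4,0,0,0.65,0,0,0,-7.3,0,0,0.65,0,40,0,0,0,0,0.65,0,45,0,0,0,0,0.65,0,45,0,0,0,0,0.65,0,45,0,0,0,0,0.65,0,45,0,0,0,0,0.65,0,45,0,0,0,0,0.65,0,45,0,0,0,0,0.65,0,45,0,0,0,0,0.65,0,45,0,0,0,0,0.65,0,45,-4,0,0,0,0.65,0,45,-3,0,0,0,0.65,0,0,0,0,0,0],
  newtons=40,
)

```text
t: 1.5
eef_pos: [0.6184, -0.2933, 0.2414]
tool_rot: [0.326, 0.629, -0.323, 0.628]
ft_force: [-0.1, 0.5, -0.6]
gripper_width: 0.65
```

```bash
python3 plan.py 614 -299 40 35
python3 - <<'E'
from rig import read_camera
import cv2
d=read_camera("side");cv2.imwrite("pics/side1.png",d["img"][:,:,::-1])
E
```

```text
t 1.5 pos [ 618.4 -293.3  241.4] yaw(y) 35.4 F [-0.1  0.5 -0.6] open 0.65 q [ 0.46  0.62 -0.16  1.42  0.1   1.11 -0.67]
rotvec deg [ 0.4  -0.13 -0.16] then shift in goal tool axes [201.4  -6.9   2.2] dist 201.5
```

View pics/side1.png

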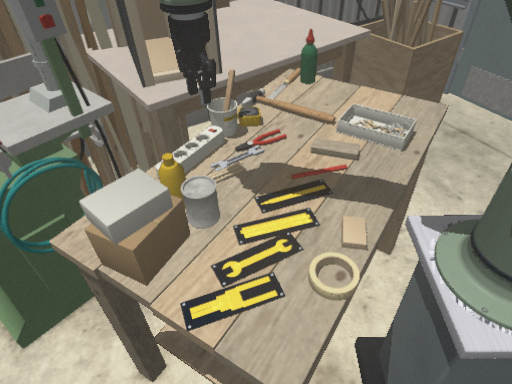

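The gripper is above the dowels (side view about (200,85)) and clear of the bottle, so I'll descend.

Emit:
drive_tool(
  targets=[0.65,40,-7,2,0.4,0,0,0.65,45,0,0,0,0,0,0.65,45,0,0,0,0,0,0.65,40,0,0,0,0,0,0.65,30,0,0,0,0,0,0.65,15,0,0,0,0,0,0.65,8,0,0,0,0,0,0.65,0,0,0,0,0,0],
)

```text
t: 2.35
eef_pos: [0.6093, -0.3057, 0.0193]
tool_rot: [0.329, 0.626, -0.329, 0.626]
ft_force: [-0.1, -0.1, 0.8]
gripper_width: 0.65
```

```bash
python3 plan.py 614 -299 13 35
python3 - <<'E'
from rig import read_camera
import cv2,numpy as np
d=read_camera("side");cv2.imwrite("pics/side2.png",cv2.resize(d["img"][60:230,120:340,::-1],None,fx=3,fy=3))
E
```

```text
t 2.35 pos [ 609.3 -305.7   19.3] yaw(y) 34.5 F [-0.1 -0.1  0.8] open 0.65 q [ 0.46  0.88 -0.13  1.56  0.16  0.72 -0.71]
rotvec deg [-0.45 -0.01  0.02] then shift in goal tool axes [ 6.3  7.8 -2.8] dist 10.4
```

View pics/side2.png

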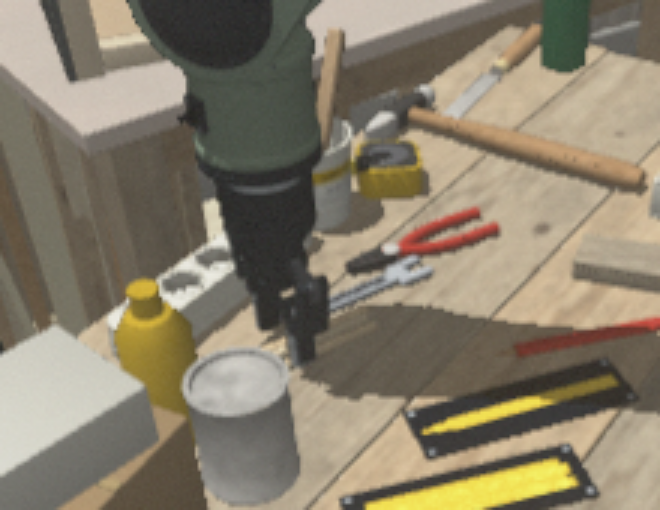

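Emit:
drive_tool(
  targets=[0.65,3,5,-2.8,0,0,0,0.65,3,0,0,0,0,0,0.65,0,0,0,0,0,0,0.65,0,0,0,0,0,0],
)

```text
t: 2.8
eef_pos: [0.6121, -0.3003, 0.0136]
tool_rot: [0.329, 0.626, -0.329, 0.626]
ft_force: [-0.5, -0.1, -0.6]
gripper_width: 0.646
```

```bash
python3 plan.py 614 -299 13 35
```

```text
t 2.8 pos [ 612.1 -300.3   13.6] yaw(y) 34.6 F [-0.5 -0.1 -0.6] open 0.646 q [ 0.45  0.89 -0.13  1.56  0.16  0.71 -0.72]
rotvec deg [-0.43  0.02 -0.  ] then shift in goal tool axes [0.6 2.3 0.1] dist 2.4
```

Emit:
drive_tool(
  targets=[0.2,0.6,0,0,0,0,0,0.2,0,0,0,0,0,0,0.2,0,0,0,0,0,0,0.2,0,0,0,0,0,0,0.2,0,0,0,0,0,0,0.2,0,0,0,0,0,0],
)

```text
t: 3.4
eef_pos: [0.612, -0.3004, 0.013]
tool_rot: [0.329, 0.626, -0.329, 0.626]
ft_force: [-2.1, 0.4, 4.9]
gripper_width: 0.327
```

Emit:
drive_tool(
  targets=[0.2,-5,0,0,0,0,0,0.2,-15,0,0,0,0,0,0.2,-30,0,0,0,0,0,0.2,-40,0,0,0,0,0,0.2,-35,0,0,0,0,0,0.2,-15,0,0,0,0,0,0.2,0,0,0,0,0,0],
)

```text
t: 4.1
eef_pos: [0.613, -0.3007, 0.156]
tool_rot: [0.329, 0.624, -0.329, 0.627]
ft_force: [-0.6, -0.7, -1.9]
gripper_width: 0.329
```

```bash
python3 plan.py 461 -132.4 150 16.9
python3 - <<'E'
from rig import read_camera
import cv2,numpy as np
d=read_camera("side");cv2.imwrite("pics/side3.png",cv2.resize(d["img"][30:230,120:340,::-1],None,fx=2.8,fy=2.8))
E
```

```text
t 4.1 pos [ 613.  -300.7  156. ] yaw(y) 34.6 F [-0.6 -0.7 -1.9] open 0.329 q [ 0.46  0.7  -0.15  1.51  0.12  0.94 -0.69]
rotvec deg [17.66  0.19 -0.16] then shift in goal tool axes [   6.   -96.5 -205.2] dist 226.9
```

View pics/side3.png

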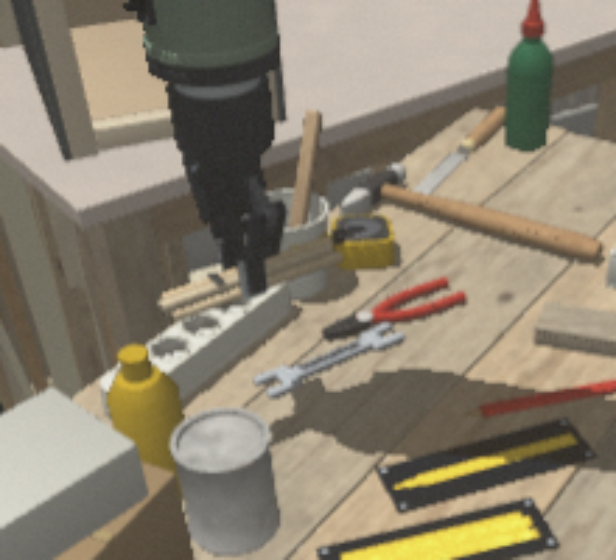

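Emit:
drive_tool(
  targets=[0.2,0,0,0,5.9,0,0,0.2,0,0,0,5.9,0,0,0.2,0,0,0,5.9,0,0,0.2,0,-10,-20,0,0,0,0.2,0,-15,-35,0,0,0,0.2,5,-18,-40,0,0,0,0.2,10,-18,-40,0,0,0,0.2,20,-18,-35,0,0,0,0.2,25,-12,-25,0,0,0,0.2,25,-5,-10,0,0,0,0.2,10,0,0,0,0,0,0.2,0,0,0,0,0,0,0.2,0,0,0,0,0,0],
)

```text
t: 5.45
eef_pos: [0.4612, -0.1326, 0.0579]
tool_rot: [0.421, 0.568, -0.422, 0.568]
ft_force: [0.3, 0.2, 0.2]
gripper_width: 0.328
```

```bash
python3 plan.py 460.4 -132.5 15 16.9
python3 - <<'E'
from rig import read_camera
import cv2,numpy as np
d=read_camera("top");cv2.imwrite("pics/top3.png",cv2.resize(d["img"][100:310,130:420,::-1],None,fx=2.7,fy=2.7))
E
```

```text
t 5.45 pos [ 461.2 -132.6   57.9] yaw(y) 16.8 F [0.3 0.2 0.2] open 0.328 q [ 0.21  0.6  -0.07  2.1   0.09  0.44 -1.21]
rotvec deg [-0.08  0.01 -0.  ] then shift in goal tool axes [42.9 -0.8 -0.4] dist 42.9
```

View pics/top3.png

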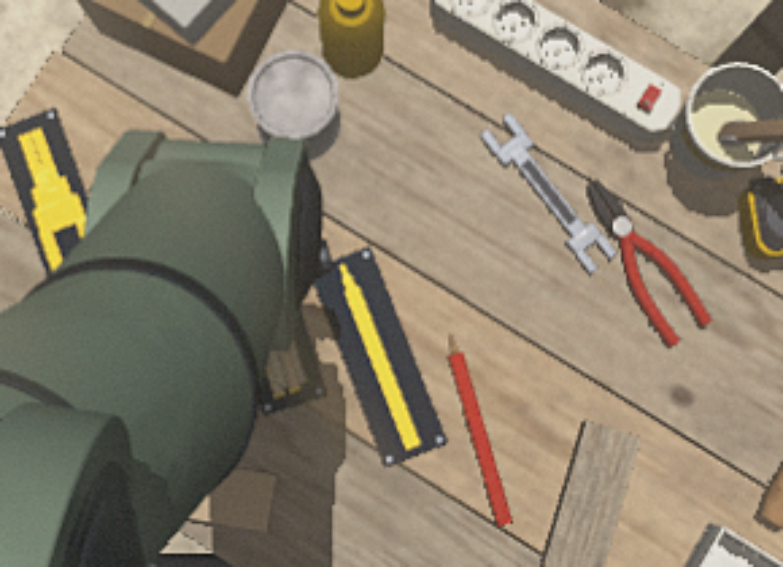

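The dowels' lower end shows over their own tile at about (290,375) in the crop. Now I'll lower and release.

Emit:
drive_tool(
  targets=[0.2,15,0,0,0,0,0,0.2,15,0,0,0,0,0,0.2,9,0,0,0,0,0,0.2,3,0,0,0,0,0,0.2,0,0,0,0,0,0,0.2,0,0,0,0,0,0],
)

```text
t: 6.1
eef_pos: [0.461, -0.1321, 0.0162]
tool_rot: [0.421, 0.568, -0.421, 0.568]
ft_force: [-0.6, -0.1, -0.3]
gripper_width: 0.33
```

Emit:
drive_tool(
  targets=[0.2,0.8,0,0,0,0,0,0.2,0,0,0,0,0,0,0.55,0,0,0,0,0,0,0.55,0,0,0,0,0,0,0.55,0,0,0,0,0,0,0.55,-5,0,0,0,0,0,0.55,-20,0,0,0,0,0,0.55,-40,0,0,0,0,0,0.55,-40,0,0,0,0,0,0.55,-20,0,0,0,0,0,0.55,0,0,0,0,0,0],
)

```text
t: 7.2
eef_pos: [0.4619, -0.1323, 0.1429]
tool_rot: [0.422, 0.566, -0.421, 0.569]
ft_force: [0.3, -0.1, -1.5]
gripper_width: 0.548
```

```bash
python3 plan.py 560 -388.4 130 36.6
```

```text
t 7.2 pos [ 461.9 -132.3  142.9] yaw(y) 16.9 F [ 0.3 -0.1 -1.5] open 0.548 q [ 0.23  0.44 -0.09  2.06  0.07  0.63 -1.19]
rotvec deg [-19.75   0.17  -0.22] then shift in goal tool axes [ 12.9 -74.  264.1] dist 274.6
```

Emit:
drive_tool(
  targets=[0.5,0,0,0,-6.6,0,0,0.5,0,0,0,-6.6,0,0,0.5,0,0,0,-6.5,0,0,0.5,0,-7,25,0,0,0,0.5,0,-11,40,0,0,0,0.5,0,-12,44,0,0,0,0.5,0,-12,44,0,0,0,0.5,0,-12,44,0,0,0,0.5,10,-11,38,0,0,0,0.5,20,-9,29,0,0,0,0.5,25,0,0,0,0,0,0.5,25,0,0,0,0,0,0.5,10,0,0,0,0,0,0.5,0,0,0,0,0,0,0.5,0,0,0,0,0,0],
)

```text
t: 8.7
eef_pos: [0.5589, -0.3881, 0.0507]
tool_rot: [0.318, 0.631, -0.318, 0.632]
ft_force: [-0.1, -0.8, 0.2]
gripper_width: 0.501
```

```bash
python3 plan.py 560 -388.4 13 36.6;python3 - <<'E'
from rig import read_camera
import cv2,numpy as np
d=read_camera("top");np.savez("pics/top4.npz",**d);cv2.imwrite("pics/top4.png",cv2.resize(d["img"][100:310,130:420,::-1],None,fx=2.7,fy=2.7))
from h import *
C=cloud(d);Z=cv2.medianBlur(C[:,:,2].astype(np.float32),3)
m=np.zeros(Z.shape,np.uint8);m[170:256,205:252]=(Z>.0085)[170:256,205:252]
v,u=np.where(cv2.morphologyEx(m,cv2.MORPH_OPEN,np.ones((3,3))))
P=(cast(d,np.c_[u,v],.012)[:,:2]*1000).astype(np.float32);print(cv2.minAreaRect(P),P.mean(0))
E
```

```text
t 8.7 pos [ 558.9 -388.1   50.7] yaw(y) 36.6 F [-0.1 -0.8  0.2] open 0.501 q [ 0.61  0.83 -0.14  1.56  0.16  0.76 -0.53]
rotvec deg [-0.02  0.04 -0.02] then shift in goal tool axes [37.7  0.7  0.9] dist 37.7
((443.21343994140625, -145.71478271484375), (90.71522521972656, 181.59719848632812), 89.6131591796875) [ 421.37164 -147.33539]
```

View pics/top4.png

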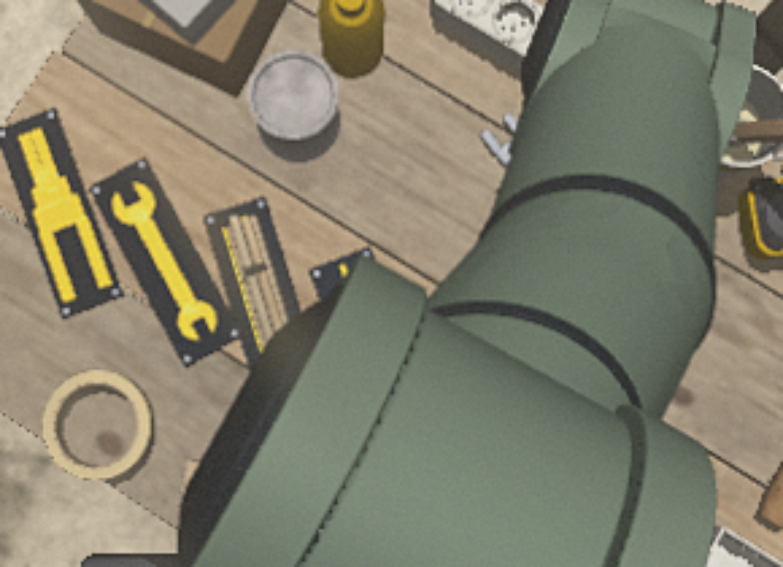

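Emit:
drive_tool(
  targets=[0.5,15,0.7,0.9,0,0,0,0.5,14,0,0,0,0,0,0.5,9,0,0,0,0,0,0.5,0,0,0,0,0,0,0.5,0,0,0,0,0,0],
)

```text
t: 9.25
eef_pos: [0.5595, -0.3883, 0.0117]
tool_rot: [0.318, 0.632, -0.318, 0.631]
ft_force: [-0.3, -0.5, -0.3]
gripper_width: 0.498
```

Emit:
drive_tool(
  targets=[0.05,0,0,0,0,0,0,0.05,0,0,0,0,0,0,0.05,0,0,0,0,0,0,0.05,0,0,0,0,0,0,0.05,0,0,0,0,0,0,0.05,0,0,0,0,0,0,0.05,0,0,0,0,0,0],
)

```text
t: 9.95
eef_pos: [0.5598, -0.3885, 0.0125]
tool_rot: [0.318, 0.631, -0.318, 0.632]
ft_force: [-1.4, 0.9, 6.1]
gripper_width: 0.164
```

```bash
python3 plan.py 560 -388.4 13 36.6
```

```text
t 9.95 pos [ 559.8 -388.5   12.5] yaw(y) 36.6 F [-1.4  0.9  6.1] open 0.164 q [ 0.6   0.89 -0.14  1.56  0.16  0.7  -0.54]
rotvec deg [-0.04  0.04 -0.01] then shift in goal tool axes [-0.5  0.2  0. ] dist 0.6
```

Emit:
drive_tool(
  targets=[0.05,-5,0,0,0,0,0,0.05,-15,0,0,0,0,0,0.05,-30,0,0,0,0,0,0.05,-40,0,0,0,0,0,0.05,-25,0,0,0,0,0,0.05,-10,0,0,0,0,0,0.05,0,0,0,0,0,0],
)

```text
t: 10.65
eef_pos: [0.5601, -0.3887, 0.1388]
tool_rot: [0.318, 0.631, -0.318, 0.633]
ft_force: [1.0, -0.5, -2.1]
gripper_width: 0.17
```

```bash
python3 plan.py 501.7 -40.3 140 29.2;python3 - <<'E'
from rig import read_camera
import cv2,numpy as np
d=read_camera("side");cv2.imwrite("pics/side4.png",cv2.resize(d["img"][30:250,120:340,::-1],None,fx=2.7,fy=2.7))
E
```

```text
t 10.65 pos [ 560.1 -388.7  138.8] yaw(y) 36.6 F [ 1.  -0.5 -2.1] open 0.17 q [ 0.62  0.72 -0.16  1.52  0.13  0.91 -0.52]
rotvec deg [ 7.36  0.14 -0.06] then shift in goal tool axes [  -1.2  119.  -332.6] dist 353.3
```

View pics/side4.png

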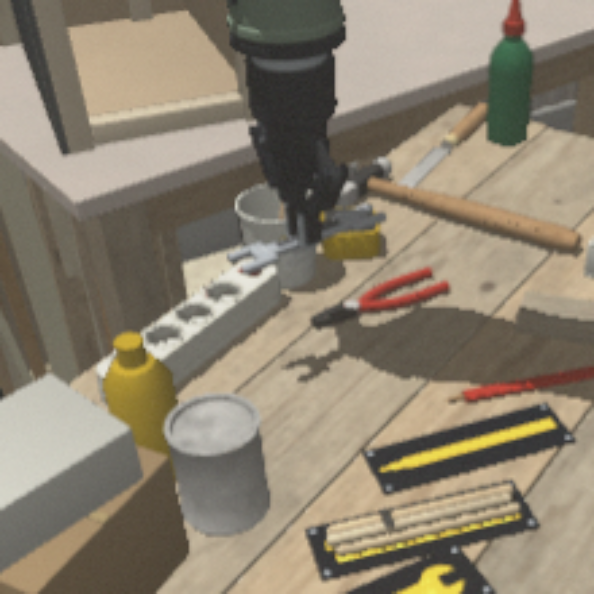

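Emit:
drive_tool(
  targets=[0.05,0,0,0,7.4,0,0,0.05,0,7,-20,0,0,0,0.05,0,13,-36,0,0,0,0.05,0,15,-42,0,0,0,0.05,0,15,-42,0,0,0,0.05,0,15,-42,0,0,0,0.05,0,15,-42,0,0,0,0.05,0,15,-42,0,0,0,0.05,0,14,-38,0,0,0,0.05,0,10,-28,0,0,0,0.05,20,0,0,0,0,0,0.05,30,0,0,0,0,0,0.05,25,0,0,0,0,0,0.05,10,0,0,0,0,0,0.05,0,0,0,0,0,0,0.05,0,0,0,0,0,0],
)

```text
t: 12.3
eef_pos: [0.5017, -0.0405, 0.0522]
tool_rot: [0.358, 0.61, -0.358, 0.61]
ft_force: [1.1, -0.5, -0.5]
gripper_width: 0.17
```

```bash
python3 plan.py 501.7 -40.3 15 29.2;python3 - <<'E'
from rig import read_camera
import cv2,numpy as np
d=read_camera("side");np.savez("pics/side5.npz",**d);cv2.imwrite("pics/side5.png",cv2.resize(d["img"][120:330,150:380,::-1],None,fx=2.8,fy=2.8))
d=read_camera("top");np.savez("pics/top5.npz",**d);cv2.imwrite("pics/top5.png",cv2.resize(d["img"][130:290,130:300,::-1],None,fx=3.6,fy=3.6,interpolation=2))
E
```

```text
t 12.3 pos [501.7 -40.5  52.2] yaw(y) 29.2 F [ 1.1 -0.5 -0.5] open 0.17 q [ 0.05  0.63 -0.11  2.04  0.15  0.47 -1.24]
rotvec deg [-0.04 -0.01  0.01] then shift in goal tool axes [37.2  0.1 -0.1] dist 37.2
```

View pics/side5.png

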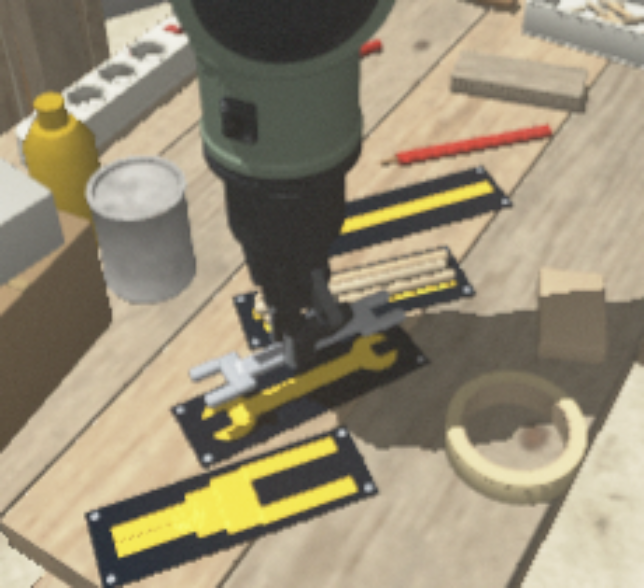

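View pics/top5.png

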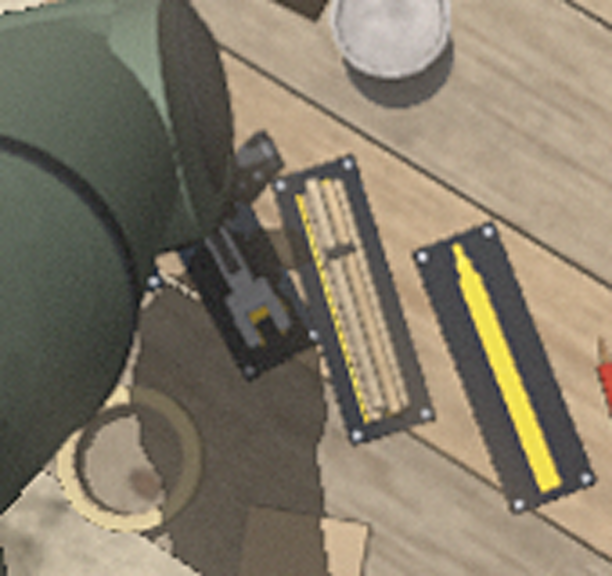

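```bash
cat > dw.py <<'E'
from h import *
import sys
d=load(sys.argv[1]);C=cloud(d);Z=cv2.medianBlur(C[:,:,2].astype(np.float32),3)
def perp(c,a,p):
    e=np.array(p)-c;a=np.radians(a);return (e@[np.cos(a),np.sin(a)]).round(1),(e@[-np.sin(a),np.cos(a)]).round(1)
for thr,zt in ((.009,.012),(.017,.020)):
    m=np.zeros(Z.shape,np.uint8);poly=np.array([[205,176],[228,170],[253,244],[230,256]])
    k=np.zeros_like(m);cv2.fillPoly(k,[poly],1)
    m=((Z>thr)&(k>0)).astype(np.uint8)
    n,l,st,_=cv2.connectedComponentsWithStats(m);i=1+st[1:,4].argmax()
    v,u=np.where(l==i);P=(cast(d,np.c_[u,v],zt)[:,:2]*1000).astype(np.float32);r=cv2.minAreaRect(P)
    print(st[i],r,P.mean(0),"along,perp of rect:",perp(np.array([455.3,-134.]),16.9,r[0]),"cent",perp(np.array([455.3,-134.]),16.9,P.mean(0)))
E
python3 dw.py top5
```

```text
[214 179  29  67 807] ((458.38311767578125, -134.4380340576172), (166.47171020507812, 29.51521110534668), 16.931415557861328) [ 455.77966 -135.07755] along,perp of rect: (np.float64(2.8), np.float64(-1.3)) cent (np.float64(0.1), np.float64(-1.2))
[215 179  26  65 541] ((457.44427490234375, -134.45916748046875), (164.9233856201172, 20.306415557861328), 16.758840560913086) [ 457.05795 -134.72998] along,perp of rect: (np.float64(1.9), np.float64(-1.1)) cent (np.float64(1.5), np.float64(-1.2))
```

Run:
```python
from h import *
d=load("top5");C=cloud(d);Z=cv2.medianBlur(C[:,:,2].astype(np.float32),3)
im=d["img"][165:262,195:262,::-1]
z=np.clip(Z[165:262,195:262]*8000+40,0,255).astype(np.uint8)
o=np.hstack([cv2.resize(im,None,fx=6,fy=6,interpolation=0),cv2.resize(cv2.cvtColor(z,cv2.COLOR_GRAY2BGR),None,fx=6,fy=6,interpolation=0)])
cv2.imwrite("pics/dz.png",o[:,:800] if o.shape[1]>804 else o)
for r in (200,212,225): print(r,[tuple(x) for x in d["img"][r,212:248]],(Z[r,212:248]*1000).round().astype(int))
```

```text
200 [(np.uint8(72), np.uint8(67), np.uint8(59)), (np.uint8(82), np.uint8(78), np.uint8(68)), (np.uint8(76), np.uint8(73), np.uint8(64)), (np.uint8(72), np.uint8(63), np.uint8(61)), (np.uint8(97), np.uint8(95), np.uint8(78)), (np.uint8(244), np.uint8(224), np.uint8(102)), (np.uint8(196), np.uint8(180), np.uint8(109)), (np.uint8(175), np.uint8(154), np.uint8(133)), (np.uint8(126), np.uint8(116), np.uint8(101)), (np.uint8(90), np.uint8(82), np.uint8(77)), (np.uint8(91), np.uint8(86), np.uint8(76)), (np.uint8(94), np.uint8(93), np.uint8(86)), (np.uint8(93), np.uint8(88), np.uint8(83)), (np.uint8(94), np.uint8(87), np.uint8(78)), (np.uint8(108), np.uint8(97), np.uint8(85)), (np.uint8(162), np.uint8(144), np.uint8(116)), (np.uint8(161), np.uint8(141), np.uint8(113)), (np.uint8(204), np.uint8(187), np.uint8(156)), (np.uint8(205), np.uint8(186), np.uint8(151)), (np.uint8(123), np.uint8(112), np.uint8(98)), (np.uint8(73), np.uint8(70), np.uint8(71)), (np.uint8(79), np.uint8(77), np.uint8(77)), (np.uint8(83), np.uint8(80), np.uint8(82)), (np.uint8(73), np.uint8(74), np.uint8(77)), (np.uint8(80
[... 3483 characters left out ...]
int8(188), np.uint8(162), np.uint8(131)), (np.uint8(170), np.uint8(152), np.uint8(123)), (np.uint8(192), np.uint8(175), np.uint8(145)), (np.uint8(165), np.uint8(146), np.uint8(122)), (np.uint8(106), np.uint8(99), np.uint8(88)), (np.uint8(90), np.uint8(88), np.uint8(81)), (np.uint8(95), np.uint8(89), np.uint8(83)), (np.uint8(91), np.uint8(87), np.uint8(83)), (np.uint8(77), np.uint8(76), np.uint8(70)), (np.uint8(110), np.uint8(97), np.uint8(92)), (np.uint8(171), np.uint8(146), np.uint8(124)), (np.uint8(185), np.uint8(159), np.uint8(131)), (np.uint8(189), np.uint8(163), np.uint8(135))] [ 4  4  4  4  4  4  3  2  3  2  3  3  3  4 11 14 20 21 20 20 20 20 22 20
 17 14 11  6  4  5  3  4  3  1  0  1]
```

View pics/dz.png

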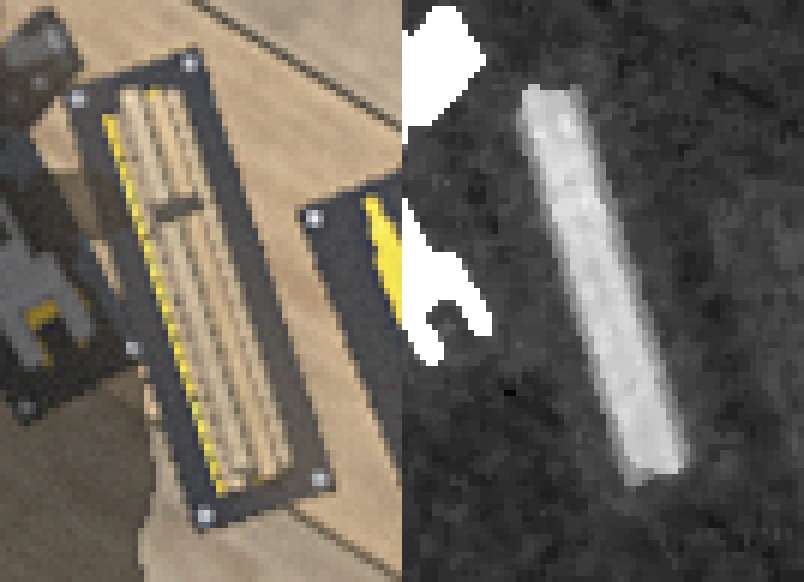

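The dowels lie about 2–3 mm off across their tile (yellow sliver 1.5 px wide at column 225) and under 3 mm along it, which is within tolerance. Next I lower the wrench.

Emit:
drive_tool(
  targets=[0.05,15,0,0,0,0,0,0.05,13,0,0,0,0,0,0.05,7,0,0,0,0,0,0.05,2.5,0,0,0,0,0,0.05,0,0,0,0,0,0,0.05,0,0,0,0,0,0],
)

```text
t: 13.0
eef_pos: [0.5018, -0.0404, 0.0146]
tool_rot: [0.358, 0.61, -0.358, 0.61]
ft_force: [0.4, 0.1, -1.1]
gripper_width: 0.172
```

Emit:
drive_tool(
  targets=[0.4,0,0,0,0,0,0,0.4,0,0,0,0,0,0,0.4,0,0,0,0,0,0,0.4,0,0,0,0,0,0,0.4,-5,0,0,0,0,0,0.4,-20,0,0,0,0,0,0.4,-40,0,0,0,0,0,0.4,-40,0,0,0,0,0,0.4,-10,0,0,0,0,0,0.4,0,0,0,0,0,0],
)

```text
t: 14.0
eef_pos: [0.5025, -0.0406, 0.1313]
tool_rot: [0.359, 0.609, -0.358, 0.611]
ft_force: [0.4, -1.0, -0.7]
gripper_width: 0.398
```

```bash
python3 plan.py 494.5 -472 130 31.6
```

```text
t 14.0 pos [502.5 -40.6 131.3] yaw(y) 29.2 F [ 0.4 -1.  -0.7] open 0.398 q [ 0.07  0.49 -0.15  2.01  0.12  0.64 -1.21]
rotvec deg [-2.45  0.1  -0.16] then shift in goal tool axes [   1.3 -232.9  363.3] dist 431.5
```

Emit:
drive_tool(
  targets=[0.75,0,0,0,-2.4,0,0,0.75,0,-12,18,0,0,0,0.75,0,-22.5,35,0,0,0,0.75,0,-22.5,35,0,0,0,0.75,0,-22.5,35,0,0,0,0.75,0,-22.5,35,0,0,0,0.75,0,-22.5,35,0,0,0,0.75,0,-22.5,35,0,0,0,0.75,0,-22.5,35,0,0,0,0.75,0,-22.5,35,0,0,0,0.75,0,-22.5,35,0,0,0,0.75,10,-18.5,30,0,0,0,0.75,20,0,0,0,0,0,0.75,25,0,0,0,0,0,0.75,15,0,0,0,0,0,0.75,0,0,0,0,0,0,0.75,0,0,0,0,0,0],
)

```text
t: 15.7
eef_pos: [0.4933, -0.4715, 0.0594]
tool_rot: [0.345, 0.617, -0.345, 0.617]
ft_force: [-0.6, -0.4, 0.3]
gripper_width: 0.746
```

```bash
python3 plan.py 494.5 -472 13 31.6;python3 - <<'E'
from rig import read_camera
import cv2,numpy as np
d=read_camera("side");np.savez("pics/side6.npz",**d);cv2.imwrite("pics/side6.png",cv2.resize(d["img"][100:330,150:380,::-1],None,fx=2.6,fy=2.6))
E
```

```text
t 15.7 pos [ 493.3 -471.5   59.4] yaw(y) 31.6 F [-0.6 -0.4  0.3] open 0.746 q [ 0.76  0.83 -0.13  1.55  0.14  0.78 -0.45]
rotvec deg [-0.01 -0.02  0.01] then shift in goal tool axes [46.4  0.7  1. ] dist 46.4
```

View pics/side6.png

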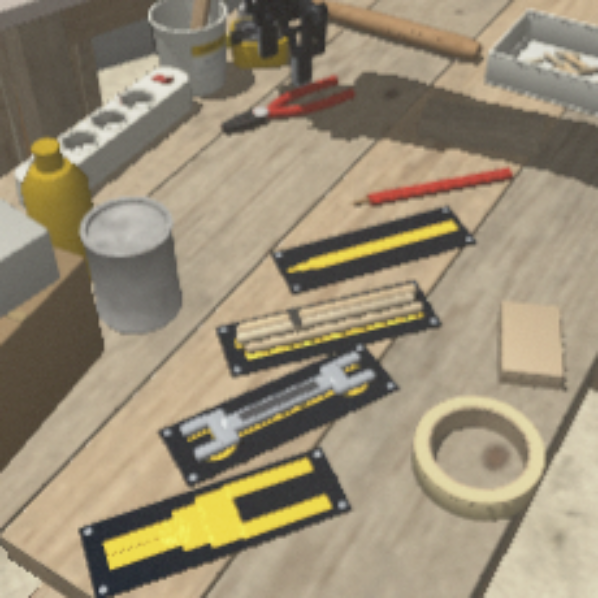

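Emit:
drive_tool(
  targets=[0.75,15,0.7,1,0,0,0,0.75,18,0,0,0,0,0,0.75,10,0,0,0,0,0,0.75,3,0,0,0,0,0,0.75,0,0,0,0,0,0],
)

```text
t: 16.25
eef_pos: [0.494, -0.4719, 0.0126]
tool_rot: [0.345, 0.618, -0.345, 0.617]
ft_force: [-0.6, 0.8, -0.3]
gripper_width: 0.745
```

Emit:
drive_tool(
  targets=[0.25,0,0,0,0,0,0,0.25,0,0,0,0,0,0,0.25,0,0,0,0,0,0,0.25,0,0,0,0,0,0,0.25,0,0,0,0,0,0,0.25,0,0,0,0,0,0],
  newtons=50,
)

```text
t: 16.85
eef_pos: [0.4945, -0.4724, 0.0144]
tool_rot: [0.345, 0.617, -0.345, 0.617]
ft_force: [-1.9, 2.2, 8.3]
gripper_width: 0.432
```

Emit:
drive_tool(
  targets=[0.25,-5,0,0,0,0,0,0.25,-15,0,0,0,0,0,0.25,-30,0,0,0,0,0,0.25,-40,0,0,0,0,0,0.25,-25,0,0,0,0,0,0.25,-10,0,0,0,0,0,0.25,0,0,0,0,0,0],
)

```text
t: 17.55
eef_pos: [0.4947, -0.4726, 0.1402]
tool_rot: [0.345, 0.616, -0.345, 0.618]
ft_force: [-0.1, 0.7, -2.8]
gripper_width: 0.426
```

```bash
python3 plan.py 541.3 58.6 140 21;python3 - <<'E'
from rig import read_camera
import cv2,numpy as np
d=read_camera("side");np.savez("pics/side7.npz",**d);cv2.imwrite("pics/side7.png",cv2.resize(d["img"][30:330,150:380,::-1],None,fx=2,fy=2))
E
```

```text
t 17.55 pos [ 494.7 -472.6  140.2] yaw(y) 31.6 F [-0.1  0.7 -2.8] open 0.426 q [ 0.76  0.72 -0.14  1.51  0.12  0.91 -0.44]
rotvec deg [10.56  0.13 -0.06] then shift in goal tool axes [ 2.000e-01  2.338e+02 -4.793e+02] dist 533.3
```

View pics/side7.png

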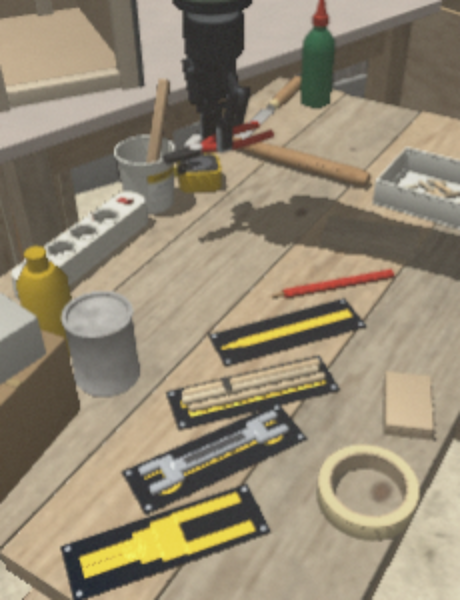

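Emit:
drive_tool(
  targets=[0.25,-20,0,0,5.3,0,0,0.25,-20,0,0,5.3,0,0,0.25,0,9,-20,0,0,0,0.25,0,19,-39,0,0,0,0.25,0,20,-41,0,0,0,0.25,0,20,-41,0,0,0,0.25,0,20,-41,0,0,0,0.25,0,20,-41,0,0,0,0.25,0,20,-41,0,0,0,0.25,0,20,-41,0,0,0,0.25,0,20,-41,0,0,0,0.25,0,20,-41,0,0,0,0.25,0,20,-41,0,0,0,0.25,0,17,-34,0,0,0,0.25,0,9,-17,0,0,0,0.25,0,0,0,0,0,0],
)

```text
t: 19.2
eef_pos: [0.5407, 0.0622, 0.1769]
tool_rot: [0.399, 0.584, -0.4, 0.583]
ft_force: [0.1, -1.9, -1.6]
gripper_width: 0.426
```

```bash
python3 plan.py 541.3 58.6 60 21
```

```text
t 19.2 pos [540.7  62.2 176.9] yaw(y) 21.2 F [ 0.1 -1.9 -1.6] open 0.426 q [-0.1   0.48 -0.16  1.87  0.1   0.8  -1.52]
rotvec deg [ 0.23 -0.1   0.1 ] then shift in goal tool axes [116.9  -0.8   3.6] dist 117.0
```

Emit:
drive_tool(
  targets=[0.25,30,0,0,0,0,0,0.25,40,0,0,0,0,0,0.25,35,0,0,0,0,0,0.25,20,0,0,0,0,0,0.25,8,0,0,0,0,0,0.25,0,0,0,0,0,0,0.25,0,0,0,0,0,0],
)

```text
t: 19.9
eef_pos: [0.5417, 0.0586, 0.046]
tool_rot: [0.401, 0.582, -0.401, 0.583]
ft_force: [-1.3, -0.4, -1.9]
gripper_width: 0.429
```

```bash
python3 plan.py 541.3 58.6 16.4 21;python3 - <<'E'
from rig import read_camera
import cv2,numpy as np
d=read_camera("side");np.savez("pics/side8.npz",**d);cv2.imwrite("pics/side8.png",cv2.resize(d["img"][190:340,150:340,::-1],None,fx=4,fy=4))
E
```

```text
t 19.9 pos [541.7  58.6  46. ] yaw(y) 20.9 F [-1.3 -0.4 -1.9] open 0.429 q [-0.13  0.69 -0.13  1.94  0.16  0.52 -1.57]
rotvec deg [-0.05  0.01 -0.03] then shift in goal tool axes [29.6 -0.4 -0.1] dist 29.6
```

View pics/side8.png

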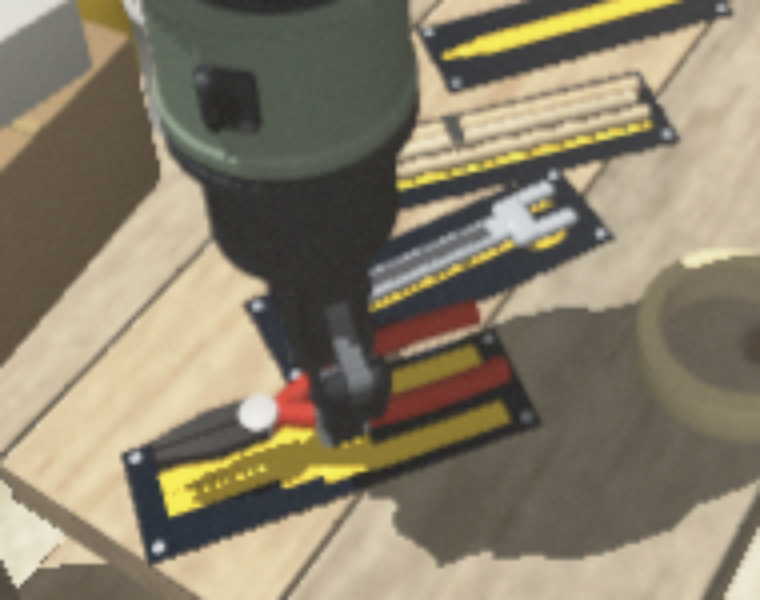

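Emit:
drive_tool(
  targets=[0.25,12,0,0,0,0,0,0.25,10,0,0,0,0,0,0.25,5,0,0,0,0,0,0.25,2,0,0,0,0,0,0.25,0,0,0,0,0,0,0.25,0,0,0,0,0,0],
)

```text
t: 20.55
eef_pos: [0.541, 0.0588, 0.0165]
tool_rot: [0.4, 0.583, -0.401, 0.582]
ft_force: [-4.4, -0.5, 8.0]
gripper_width: 0.429
```

Emit:
drive_tool(
  targets=[0.7,0,0,0,0,0,0,0.7,0,0,0,0,0,0,0.7,0,0,0,0,0,0,0.7,-3,0,0,0,0,0,0.7,-15,0,0,0,0,0,0.7,-35,0,0,0,0,0,0.7,-45,0,0,0,0,0,0.7,-30,0,0,0,0,0,0.7,0,0,0,0,0,0],
)

```text
t: 21.45
eef_pos: [0.5434, 0.059, 0.1495]
tool_rot: [0.402, 0.581, -0.399, 0.584]
ft_force: [0.7, 0.6, 0.0]
gripper_width: 0.698
```

```bash
python3 plan.py 345 -321.5 130 15.4
```

```text
t 21.45 pos [543.4  59.  149.5] yaw(y) 20.9 F [0.7 0.6 0. ] open 0.698 q [-0.1   0.52 -0.16  1.89  0.12  0.73 -1.53]
rotvec deg [ 5.55  0.06 -0.39] then shift in goal tool axes [  19.5 -292.3  314.2] dist 429.6
```

Emit:
drive_tool(
  targets=[0.45,0,0,0,5.5,0,-0.3,0.45,0,-15,16,0,0,0,0.45,0,-29,31,0,0,0,0.45,0,-29,31,0,0,0,0.45,0,-29,31,0,0,0,0.45,0,-29,31,0,0,0,0.45,0,-29,31,0,0,0,0.45,0,-29,31,0,0,0,0.45,0,-29,31,0,0,0,0.45,0,-29,31,0,0,0,0.45,10,-28,31,0,0,0,0.45,20,-17,19,0,0,0,0.45,30,0,0,0,0,0,0.45,25,0,0,0,0,0,0.45,10,0,0,0,0,0,0.45,0,0,0,0,0,0,0.45,0,0,0,0,0,0],
  newtons=25,
)

```text
t: 23.15
eef_pos: [0.3436, -0.3219, 0.0519]
tool_rot: [0.427, 0.564, -0.43, 0.562]
ft_force: [0.1, 0.7, -0.1]
gripper_width: 0.451
```

```bash
python3 plan.py 345 -321.5 13 15.4;python3 - <<'E'
from rig import read_camera
import cv2,numpy as np
d=read_camera("side");np.savez("pics/side9.npz",**d);cv2.imwrite("pics/side9.png",cv2.resize(d["img"][130:330,150:380,::-1],None,fx=3,fy=3))
d=read_camera("top");np.savez("pics/top9.npz",**d);cv2.imwrite("pics/top9.png",cv2.resize(d["img"][130:290,120:300,::-1],None,fx=3.6,fy=3.6,interpolation=2))
E
```

```text
t 23.15 pos [ 343.6 -321.9   51.9] yaw(y) 15.5 F [ 0.1  0.7 -0.1] open 0.451 q [ 0.68  0.61 -0.08  2.13  0.12  0.42 -0.79]
rotvec deg [0.09 0.04 0.28] then shift in goal tool axes [38.9  1.4 -0. ] dist 38.9
```

View pics/side9.png

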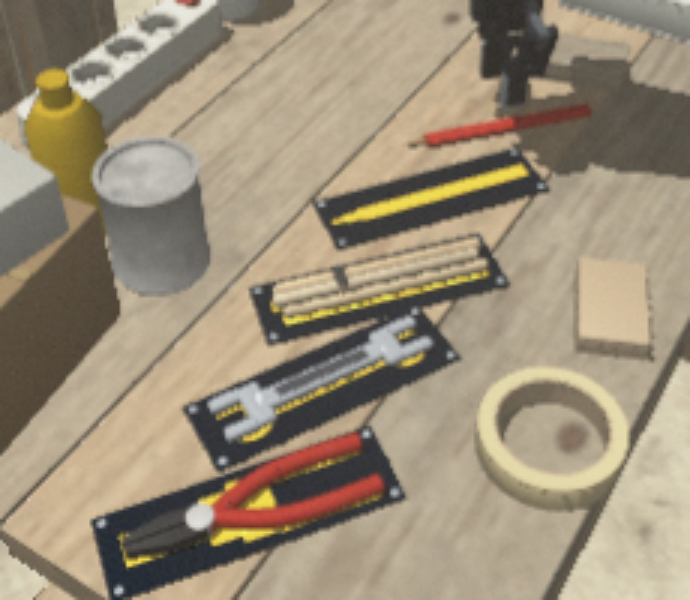

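View pics/top9.png

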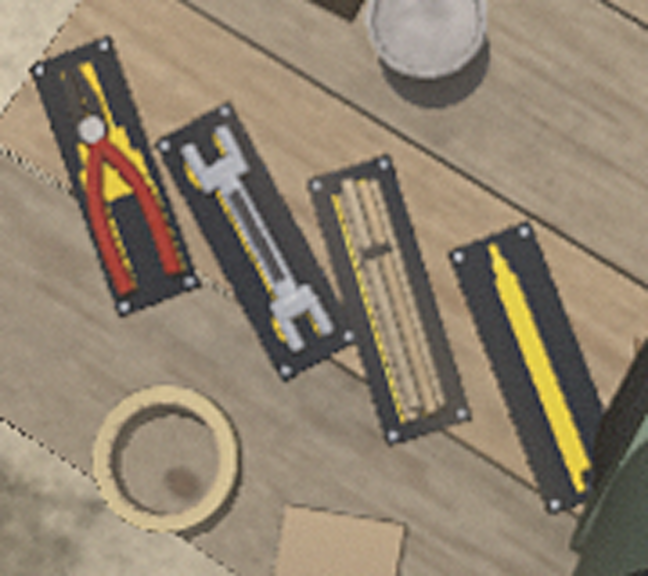

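Pliers, wrench and dowels all lie on their tiles within a few mm, with the pliers turned a few degrees. I'll pick the pencil now.

Emit:
drive_tool(
  targets=[0.45,15,1.4,0,0,0,0.3,0.45,14,0,0,0,0,0,0.45,9,0,0,0,0,0,0.45,1,0,0,0,0,0,0.45,0,0,0,0,0,0],
)

```text
t: 23.75
eef_pos: [0.3447, -0.3215, 0.0124]
tool_rot: [0.428, 0.563, -0.428, 0.563]
ft_force: [-0.2, 0.7, -0.3]
gripper_width: 0.448
```

Emit:
drive_tool(
  targets=[0.05,0,0,0,0,0,0,0.05,0,0,0,0,0,0,0.05,0,0,0,0,0,0,0.05,0,0,0,0,0,0,0.05,0,0,0,0,0,0,0.05,0,0,0,0,0,0,0.05,0,0,0,0,0,0],
)

```text
t: 24.45
eef_pos: [0.3448, -0.3217, 0.0126]
tool_rot: [0.428, 0.562, -0.428, 0.563]
ft_force: [-0.5, 0.4, 7.8]
gripper_width: 0.153
```

Emit:
drive_tool(
  targets=[0.05,-5,0,0,0,0,0,0.05,-15,0,0,0,0,0,0.05,-25,0,0,0,0,0,0.05,-20,0,0,0,0,0,0.05,-5,0,0,0,0,0,0.05,0,0,0,0,0,0],
)

```text
t: 25.05
eef_pos: [0.3448, -0.3218, 0.0827]
tool_rot: [0.428, 0.562, -0.428, 0.563]
ft_force: [-0.0, 0.1, -0.6]
gripper_width: 0.152
```

```bash
python3 plan.py 407 -232.8 80 20.6;python3 - <<'E'
from rig import read_camera
import cv2,numpy as np
d=read_camera("side");np.savez("pics/side10.npz",**d);cv2.imwrite("pics/side10.png",cv2.resize(d["img"][100:250,250:420,::-1],None,fx=3.6,fy=3.6))
E
```

```text
t 25.05 pos [ 344.8 -321.8   82.7] yaw(y) 15.5 F [-0.   0.1 -0.6] open 0.152 q [ 0.7   0.54 -0.09  2.12  0.1   0.48 -0.78]
rotvec deg [-5.14  0.09 -0.05] then shift in goal tool axes [  2.7  89.5 -61.4] dist 108.6
```

View pics/side10.png

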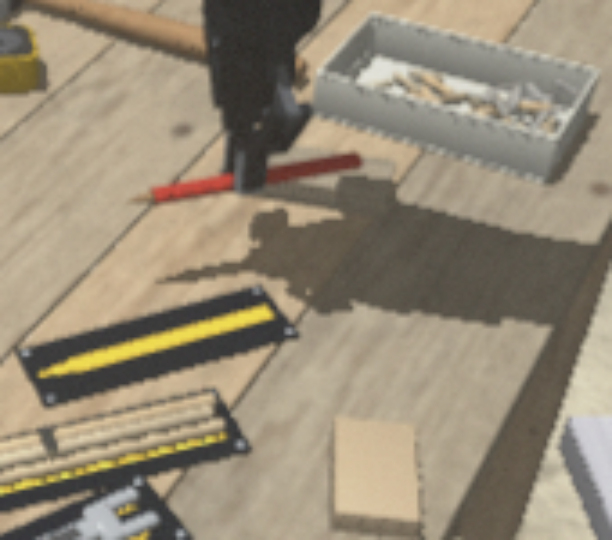

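Emit:
drive_tool(
  targets=[0.05,0,0,0,-5.1,0,0,0.05,0,20,-14,0,0,0,0.05,0,30,-20,0,0,0,0.05,5,26,-18,0,0,0,0.05,10,13,-9,0,0,0,0.05,15,0,0,0,0,0,0.05,10,0,0,0,0,0,0.05,0,0,0,0,0,0,0.05,0,0,0,0,0,0],
)

```text
t: 26.0
eef_pos: [0.4059, -0.2333, 0.0417]
tool_rot: [0.403, 0.581, -0.403, 0.581]
ft_force: [-0.1, -0.2, -0.6]
gripper_width: 0.158
```

```bash
python3 plan.py 407 -232.8 15 20.6;python3 - <<'E'
from rig import read_camera
import cv2,numpy as np
d=read_camera("side");cv2.imwrite("pics/side11.png",cv2.resize(d["img"][100:250,220:390,::-1],None,fx=3.6,fy=3.6))
E
```

```text
t 26.0 pos [ 405.9 -233.3   41.7] yaw(y) 20.5 F [-0.1 -0.2 -0.6] open 0.158 q [ 0.46  0.62 -0.08  2.14  0.13  0.39 -0.94]
rotvec deg [-0.07 -0.02  0.05] then shift in goal tool axes [26.7  1.2 -0.1] dist 26.7
```

View pics/side11.png

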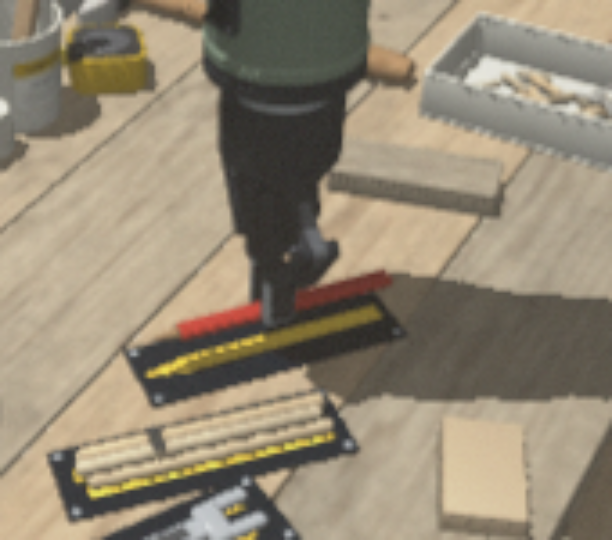

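Emit:
drive_tool(
  targets=[0.05,10,1.2,0,0,0,0,0.05,9,0,0,0,0,0,0.05,6,0,0,0,0,0,0.05,2,0,0,0,0,0,0.05,0,0,0,0,0,0,0.05,0,0,0,0,0,0],
)

```text
t: 26.65
eef_pos: [0.4075, -0.2326, 0.0148]
tool_rot: [0.403, 0.581, -0.403, 0.581]
ft_force: [0.7, 0.6, -0.0]
gripper_width: 0.149
```

Emit:
drive_tool(
  targets=[0.4,0,0,0,0,0,0,0.4,0,0,0,0,0,0,0.4,0,0,0,0,0,0,0.4,0,0,0,0,0,0,0.4,-5,0,0,0,0,0,0.4,-20,0,0,0,0,0,0.4,-40,0,0,0,0,0,0.4,-50,0,0,0,0,0,0.4,-30,0,20,0,0,0,0.4,0,0,40,0,0,0,0.4,0,0,45,0,0,0,0.4,0,0,45,0,0,0,0.4,0,0,45,0,0,0,0.4,0,0,30,0,0,0,0.4,0,0,0,0,0,0,0.4,0,0,0,0,0,0],
)

```text
t: 28.25
eef_pos: [0.4862, -0.4432, 0.1598]
tool_rot: [0.403, 0.581, -0.403, 0.581]
ft_force: [0.4, 0.1, -0.4]
gripper_width: 0.401
```

Run:
```python
from rig import read_camera
import cv2,numpy as np
d=read_camera("side");np.savez("pics/side12.npz",**d);cv2.imwrite("pics/side12.png",cv2.resize(d["img"][130:330,150:380,::-1],None,fx=3,fy=3))
d=read_camera("top");np.savez("pics/top12.npz",**d);cv2.imwrite("pics/top12.png",cv2.resize(d["img"][130:290,120:300,::-1],None,fx=3.6,fy=3.6,interpolation=2))
```

```text
(no output)
```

View pics/side12.png

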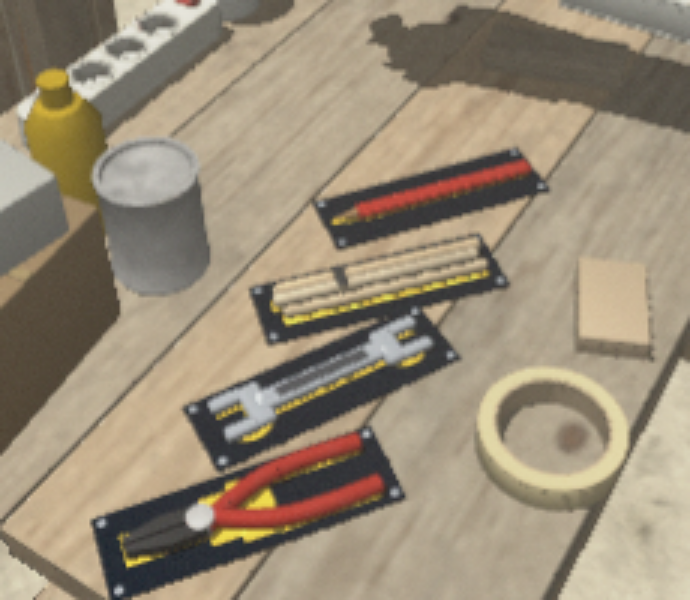

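View pics/top12.png

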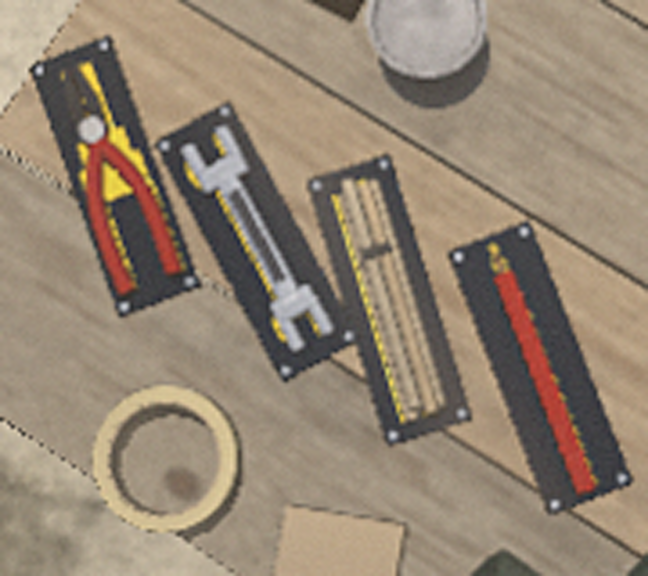

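All four are on their outlines: pliers (112,180), wrench (257,240), dowels (388,300) and pencil (545,375) in the crop. Now I'll check offsets by number.

Run:
```python
from h import *
d=load("top12");Z=cv2.medianBlur(cloud(d)[:,:,2].astype(np.float32),3)
q=dict(pliers=([(38,70),(105,45),(191,282),(123,307)],.0085,.015),wrench=([(165,145),(225,111),(349,336),(287,371)],.0065,.010),dowels=([(317,185),(384,162),(462,413),(394,436)],.009,.012),pencil=([(458,257),(525,231),(622,478),(555,505)],.0065,.010))
for k,(c,thr,zt) in q.items():
    px=(np.array(c)+.5)/3.6-.5+[120,130]
    S=cast(d,px,.002)[:,:2]*1000;o=S.mean(0);a=S[0]+S[1]-S[2]-S[3];a/=np.linalg.norm(a)
    m=np.zeros(Z.shape,np.uint8);h=px.mean(0);cv2.fillPoly(m,[np.round(h+(px-h)*1.05).astype(np.int32)],1)
    m=((m>0)&(Z>thr)).astype(np.uint8);n,l,st,_=cv2.connectedComponentsWithStats(m);i=1+st[1:,4].argmax()
    v,u=np.where(l==i);P=(cast(d,np.c_[u,v],zt)[:,:2]*1000).astype(np.float32);r=cv2.minAreaRect(P)
    b=cv2.boxPoints(r);L=max([b[1]-b[0],b[2]-b[1]],key=np.linalg.norm);ang=lambda w:np.degrees(np.arctan2(w[1],w[0]))
    w,V=np.linalg.eigh(np.cov(P.T))
    f=lambda x:(x+90)%180-90
    e=np.array(r[0])-o
    print(k,"tile",o.round(1),"size",np.round(r[1],1),"along",(e@a).round(1),"perp",(e@[-a[1],a[0]]).round(1),"dang",f(ang(L)-ang(a)).round(1),"pca",f(ang(V[:,1])-ang(a)).round(1),"ztop-ish",np.percentile(Z[v,u],60).round(4))
from rig import sensors
s=sensors.get_state();print(s["t"],s["ft_force"].round(1))
```

```text
pliers tile [542.8  56.4] size [159.  47.] along -3.4 perp -2.2 dang -1.2 pca 0.3 ztop-ish 0.0143
wrench tile [496.6 -42.8] size [159.4  36.5] along 0.1 perp -2.8 dang 0.3 pca -0.6 ztop-ish 0.0109
dowels tile [ 455.9 -133.8] size [166.8  30.3] along 2.0 perp -1.4 dang -0.8 pca -0.3 ztop-ish 0.0206
pencil tile [ 408.4 -235.2] size [165.8  15.2] along -3.8 perp 1.7 dang -0.1 pca -0.3 ztop-ish 0.0111
28.35 [-0.   0.  -0.3]
```

```bash
python3 -c "
from rig import job
print(job.job_done())"
```

```text
the job is handed in; nothing more can be done
None
```

I picked up the dowels, wrench, pliers and pencil in that order, laid each one flat on its own outline tile and released it. I then backed the arm away and handed the job in at about 28 s on the robot clock.

In the last top view, all four measured within tolerance (12 mm and 11°):

| Tool | Off along the outline (mm) | Off across the outline (mm) | Angle off, box fit (°) |
|---|---|---|---|
| Pliers | -3.4 | -2.2 | -1.2 |
| Wrench | 0.1 | -2.8 | 0.3 |
| Dowels | 2.0 | -1.4 | -0.8 |
| Pencil | -3.8 | 1.7 | -0.1 |

- **Lying flat:** the top heights match tools resting flat on the tiles. The wrist force was near zero with the arm clear.
- **Pencil length:** most of its -3.8 mm is probably the thin tip, which the depth mask misses (166 mm measured instead of 175 mm).
- **Dowels across:** the pictures suggested about 3 mm off to one side, while the depth mask gave 1.4 mm.
- **Pliers angle:** by eye the pliers looked turned about 4°, but the measurements gave 1.2° (box fit) and 0.3° (long axis of the pixels).

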